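Try out the adjusted Morse key and close its shorting switch

TASK

Two Morse keys of one kind stand on the mat; try out the loose one in the middle, just adjusted with the fine screwdriver, and leave the wired one beside the radio alone. With the fingertips, press the loose key's black knob gently down onto its contact, keep it there for about a second and let it spring back up; then push the small stud of its shorting switch, beside the knob, inwards until the switch is fully closed, as it must be before the key goes back on the line. Do not lift the key or shove it about, and do not disturb the other things lying around.

Things in the scene. Friction and masses are not known exactly. Their poses are not given: they have to be found in the camera images.
- key: the loose straight Morse key in the middle of the mat, without leads, about 0.75 kg: dark base 132x94 mm, 10 mm thick, with a sprung metal lever above it. Origin at the base's underside, near its middle; +x points along the lever away from the knob, +y to the left seen from the knob end, z up. The knob end faces the robot (yaw within 0.35 rad).
- key_knob (a point): middle of the top face of the flat black knob, 38 mm across, 59 mm above the desk; knob from z 42 to 59 mm; in the key's frame at x -53, y 0 mm. Moves down with the lever.
- key_lever (a joint): the key's lever: 0 = up, sprung; 0.038 rad = knob fully down on the contact, 2.6 mm lower. The spring takes about 1.5 N at the knob to start and 3 N at the bottom.
- key_stud (a point): middle of the top of the upright black stud at the end of the brass blade of the shorting switch, 10 mm across, from z 20 to 27 mm above the desk, to the right of the knob (seen from the knob end). In the key's frame about x -55, y -49 mm when open and x -61, y -30 mm when closed.
- key_short_switch (a joint): shorting switch, a flat blade that turns level about a pivot at x -27, y -30 mm in the key's frame, stud 34 mm from the pivot: 0 = closed (blade parallel to the lever), 0.61 rad = swung outwards, away from the lever. Starts open (0.45 to 0.6), no spring, stays where left; about 0.6 N at the stud moves it, a stop ends it at 0.
- morse_key: the other Morse key, the same kind, fixed at the right beside the radio, with leads behind it; same size and axes; do not touch it
- loupe: small black cup-shaped eye loupe, 37 mm across, 34 mm high, standing close to the right of the key, towards its rear; origin under its middle; leave it alone
- crystal_holder: small dark flat box with two pins, 42x28x11 mm, to the right of the key; origin under its middle; leave it alone
- screwdriver_fine: fine screwdriver, 143 mm long, 14 mm thick, lying to the left of the key and roughly parallel to it; origin under its middle; leave it alone
- coax_tee: metal coaxial T-piece, 26x42x12 mm, lying farther left; origin under its middle; leave it alone
- pliers_black: black-handled pliers, 47x141x13 mm, lying far left; origin under its middle; leave it alone
- test_probe: dark pen-like test probe, 128 mm long, 14 mm thick, lying in front, near the desk's edge, on the right; origin under its middle; leave it alone
- red_banana: banana plug, 11x49x11 mm, lying to the left of the screwdriver; origin under its middle; leave it alone

How it is judged (in metres and radians):
On the way, in this order (a step that is already met when the one before it is completed fails the run):
1. the knob is held down on its contact, the shorting switch still open (value of joint key_lever above 0.03 rad and value of joint key_short_switch above 0.3 rad), for 0.5 s.
2. the knob is let go and has sprung back up, the shorting switch still open (value of joint key_lever below 0.01 rad and value of joint key_short_switch above 0.3 rad), for 0.1 s.
3. the shorting switch is pushed fully closed (value of joint key_lever below 0.01 rad and value of joint key_short_switch below 0.09 rad), for 0.2 s.
At the end, for the whole second after the job is handed in: the shorting switch is closed (within 0.09 rad), the knob is up (within 0.01 rad), the key stands flat within 15 mm of where it was (knob end 20 mm) and is at rest, and no other loose thing has moved over 12 mm (all of step 3 and distance of key from where it was at the start of the episode below 0.015 m and distance of key_knob from where it was at the start of the episode below 0.02 m and angle between key's own z axis and vertical below 0.05 rad and linear speed of key below 0.01 m/s and distance of each of loupe, crystal_holder, screwdriver_fine, coax_tee, pliers_black, test_probe, red_banana from where it was at the start of the episode below 0.012 m); the robot touches nothing.
It fails at once if the wired key beside the radio is touched (contact force between any of the fingers, the arm and morse_key above 0.5 N).
It fails at once if the key is shoved more than 15 mm, or its knob end more than 20 mm (distance of key from where it was at the start of the episode above 0.015 m or distance of key_knob from where it was at the start of the episode above 0.02 m).
It fails at once if the key is lifted or tipped (height (world z) of key above 0.006 m or angle between key's own z axis and vertical above 0.08 rad).
It fails at once if the robot bears on the key with more than 25 N (contact force between any of the fingers, the arm and key above 25 N).
It fails at once if one of the things lying around is pushed or lifted more than 12 mm (distance of any of loupe, crystal_holder, screwdriver_fine, coax_tee, pliers_black, test_probe, red_banana from where it was at the start of the episode above 0.012 m).
It also fails if it takes over 45 s, if anything falls off the work surface, if the arm or the gripper's body presses on something with over 40 N, if the wrist force passes 120 N, or if a joint passes its speed limit or range.

ROBOT

A 6-joint arm with a two-finger parallel gripper is mounted at the origin on a cart in front of the work surface, level with it; the furniture and walls round the work are solid. World frame = base frame: x ahead of the robot, y to its left, z up, the work surface at z = 0. Lengths are in mm, angles in degrees, forces in N, time in s.
With the tool pointing down it reaches from about 300 to 850 mm from the base axis. Payload 4.2 kg.
Tool frame: the origin (TCP) lies on the centre line of the jaws, within the pads' length; the fingertips stand 14 mm ahead of it and the grasp point (between the pads) lies 5 mm behind it; z points along the fingers, y is the line along which they close (so a half turn about z gives the same grasp; the last joint's range is limited). The gripper opens to 91 mm and grips with 3 to 60 N. Pads are 32 mm wide; open, the fingers measure 118 mm over their backs; the gripper's body (76 mm by 178 mm) begins 60 mm behind the grasp point.
Start: joints at [73.854, 18.312, 89.639, -0, 72.044, -1.146], TCP at [148.823, 555.422, 227.976] pointing down, gripper open.
Joint ranges: [-177.97, 177.97], [-48.28, 115.42], [12.27, 149.76], [-77.06, 257.06], [2.81, 150.46], [-146.56, 146.56]. Speed limits (degrees/s): [147.25, 147.25, 180, 180, 180, 180].

INTERFACE

Orientations are given as [roll, pitch, yaw] about the fixed x, y, z axes, in that order (R = Rz(yaw) Ry(pitch) Rx(roll)).
In Python, from workcell import env gives the robot as it stands.
- The arm moves only by the tool arm_command, never from a script. Its argument "motion" is a list of rows, each an object with "offset": the shift along the tool's x, y, z in m, a list of three; "spin": the turn about the tool's z in rad. In form: [{"offset": [tx, ty, tz], "spin": spin}, ...]. A call has 1 to 5 rows; each row shifts and turns the commanded pose from where the row before left it, along the tool's axes as they then stand; what a row does not reach is not made up. A row lasts 1/8 s, in which the tool goes at most 62.5 mm and 10.7 degrees, less where a joint would pass 70% of its speed; a pose out of reach is approached as far as the arm can. A call with a gripper value outside its range is refused whole. "jaw" is the finger opening in m, from 0 to 0.0912, set as the call begins (left out, the last holds). The fingers move at their own pace and stop on an object; "newtons" is the grip in N (left out, the last holds). Time passes only in rows, so rows that do not move let the fingers close. It gives the time, the measured TCP pose, the force, the opening and the grip force at its end, in the units of the state.
- env.state(): the state, without advancing time (a new reading comes with each control period).
- env.grab_frame(name): name is "side" or "top" or "wrist"; returns (picture, depth): 420x560x3 uint8, blue, green, red; 420x560 float32, mm along the optical axis (not along the pixel's ray), 0 where there is no reading.
- env.camera_model(name): a dict with "fx", "fy", "cx", "cy" (pixels), "eye" and "rotation" of the camera in the world; the wrist camera has in their place "hand_eye" (4x4, takes a point from camera to tool coordinates, whose origin is the TCP and whose axes are the flange's). Camera axes: x right, y down, z forward; pixel columns grow to the right and rows downward; lengths in mm; the calibration is good to about 2 mm. A picture is of the moment at which its call begins: read the wrist's pose just before it. camera_model takes no time and is no camera call.
- env.job_done(): hands the job in; it is judged then, once.
Trained networks look in the newest picture that a camera, given by its name, has taken for a name from the list of things; names that differ only in an ending like _2 or _b are one class to them, and where a whole thing is asked for, a point or a joint stands for the part that bears it (a point fixed in the world has none). Each returns a list of dicts, best first, with "score" (0 to 1); they miss things now and then, are a little off and sometimes report something else, mostly with a low value. They report only what shows in the picture. A call takes as long as a camera call.
- env.boxes_of(camera, target): "bbox" ([left, top, right, bottom] in pixels, round what is visible of it).
- env.pinpoint(camera, target): "location" ([column, row] in pixels: a listed point, or the origin of a listed thing).
The state is a dict: "time_s": time; "qpos": joint angles; "qvel": joint speeds; "effort": joint torques, N m; "ee_pos": TCP position; "ee_rot": TCP orientation; "force": force on the tool from outside, world axes, zero at the start; "torque": the same for the moment, N m; "gripper_width": finger opening in mm; "gripper_force": force on a finger pad.
Only numpy, scipy, OpenCV 4.12 (cv2) and the standard library are available. Lean on these libraries where they do the work, as an engineer would, in place of code of your own. Each camera call takes 0.05 s, during which the arm holds its last target. There are 200 camera calls.

## Working session

There is one attempt and no reset: what is moved stays moved. The work goes in short steps, Python scripts to look and compute and a tool call to move; the robot and the scene stay as the last step left them, time stands still between calls to the robot, and variables do not carry over. Pictures are saved under pics/ and viewed, at most 10 in all, crops included, and the job is handed in when it is done.

Besides the shell and the picture viewer there is one more tool, called after ">>>" by a JSON object that holds its "api" and its "payload". arm_command: Moves the arm, as the interface text tells. Its arguments: {"type":"object","properties":{"motion":{"type":"array"},"jaw":{"type":"number"},"newtons":{"type":"number"}},"required":["motion"]}

```bash
mkdir -p pics; cat > h.py <<'E'
import numpy as np, cv2
from scipy.spatial.transform import Rotation as R
from workcell import env
def T_cam(n,s):
    m=env.camera_model(n)
    if n!="wrist": return m,np.array(m["rotation"]),np.array(m["eye"])
    H=np.array(m["hand_eye"]); Rt=R.from_euler('xyz',s["ee_rot"],degrees=True).as_matrix()
    return m,Rt@H[:3,:3],Rt@H[:3,3]+np.array(s["ee_pos"])
def ray(n,s,px,z):
    m,Rc,e=T_cam(n,s)
    d=Rc@np.array([(px[0]-m["cx"])/m["fx"],(px[1]-m["cy"])/m["fy"],1])
    return e+d*(z-e[2])/d[2]
def proj(n,s,p):
    m,Rc,e=T_cam(n,s); c=Rc.T@(np.array(p)-e)
    return [m["fx"]*c[0]/c[2]+m["cx"],m["fy"]*c[1]/c[2]+m["cy"]]
E
python3 - <<'E'
from h import *
s=env.state(); print(s)
for n in("top","side"):
    p,d=env.grab_frame(n); cv2.imwrite(f"pics/{n}0.png",p)
    m=env.camera_model(n); print(n,m["eye"],m["fx"])
    for t,z in(("key",0),("key_knob",59),("key_stud",27)) + ((("morse_key",0),("loupe",0),("crystal_holder",0),("screwdriver_fine",0),("test_probe",0)) if n=="top" else ()):
        for r in env.pinpoint(n,t)[:2]: print(t,round(r["score"],2),np.round(r["location"],1),ray(n,s,r["location"],z).round(1))
E
```

```text
{'time_s': 0.0, 'qpos': array([ 7.38548197e+01,  1.83522426e+01,  8.97062188e+01,  1.08306087e-04,
        7.20423911e+01, -1.14283783e+00]), 'qvel': array([-0.0122585 ,  0.01217382,  0.02362269, -0.03371718,  0.00657878,
        0.04977687]), 'effort': array([-1.33182635e-03, -4.12444532e+01, -2.31967592e+01,  7.25271623e-02,
        4.60960774e-02, -1.73750946e-04]), 'ee_pos': array([148.68155372, 554.9571907 , 227.11548635]), 'ee_rot': array([-1.79899170e+02, -2.11444700e-03,  1.64997622e+02]), 'force': array([ 0.89280279,  0.56235188, -0.49300974]), 'torque': array([ 0.07755548, -0.00967875, -0.0095431 ]), 'gripper_force': 0.0, 'gripper_width': 91.20960357961742}
top [ 219.27354755   26.44771827 1681.01732185] 479.515645798132Traceback (most recent call last):
  File "<stdin>", line 7, in <module>
  File "h.py", line 12, in ray
    return e+d*(z-e[2])/d[2]
                        ~^^^
IndexError: invalid index to scalar variable.
```

```bash
python3 - <<'E'
from workcell import env
for n in("top","side","wrist"): print(env.camera_model(n))
E
```

```text
{'fx': 479.515645798132, 'fy': 479.515645798132, 'cx': 288.76801420901137, 'cy': 209.20236383483135, 'eye': array([ 219.27354755,   26.44771827, 1681.01732185]), 'rotation': array([-170.59467921,    0.29085109,  -90.94679337])}
{'fx': 530.1134691721226, 'fy': 530.1134691721226, 'cx': 281.12395516696, 'cy': 210.8314615456422, 'eye': array([  158.9505157 , -1197.93537856,  1162.73507457]), 'rotation': array([-130.98548739,   -0.98918321,  -13.07849857])}
{'fx': 360.548188438128, 'fy': 360.548188438128, 'cx': 276.88970354874664, 'cy': 213.8780886108229, 'hand_eye': array([[ 5.97785272e-04, -9.67001145e-01, -2.54771326e-01,
         7.17544581e+01],
       [ 9.99999735e-01,  6.83947026e-04, -2.49605972e-04,
         5.89507201e-01],
       [ 4.15619351e-04, -2.54771109e-01,  9.67001297e-01,
        -1.57711496e+02],
       [ 0.00000000e+00,  0.00000000e+00,  0.00000000e+00,
         1.00000000e+00]])}
```

View pics/top0.png

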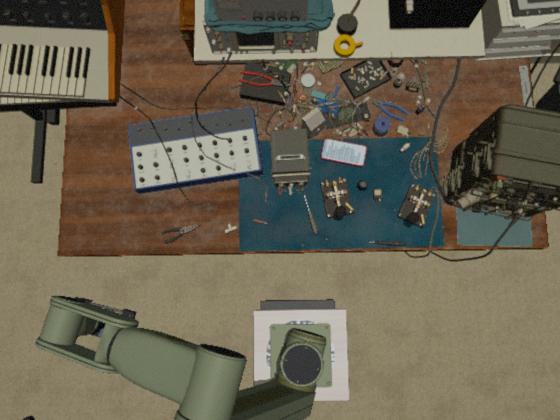

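The top view shows the loose key near (337,197), the wired key at (417,203) and the loupe at (362,185).

```bash
sed -i 's/return m,np.array(m\["rotation"\]),/return m,R.from_euler("xyz",m["rotation"],degrees=True).as_matrix(),/' h.py
python3 - <<'E'
from h import *
s=env.state()
for n in("top","side"):
    p,d=env.grab_frame(n); cv2.imwrite(f"pics/{n}0.png",p)
    for t,z in(("key",0),("key_knob",59),("key_stud",27)) + ((("morse_key",0),("loupe",0),("crystal_holder",0),("screwdriver_fine",0),("test_probe",0)) if n=="top" else ()):
        for r in env.pinpoint(n,t)[:2]: print(n,t,round(r["score"],2),np.round(r["location"],1),ray(n,s,r["location"],z).round(1))
E
```

```text
top key 0.58 [335.  198.4] [ 534.  -135.1    0. ]
top key_knob 0.48 [339.4 210.7] [ 479.8 -143.1   59. ]
top key_stud 0.54 [228.3 228.4] [429.4 241.6  27. ]
top key_stud 0.46 [384.  241.2] [ 375.6 -296.8   27. ]
top morse_key 0.88 [414.8 206.6] [ 499.4 -417.4    0. ]
top loupe 0.64 [361.8 183.6] [ 586.2 -232.7    0. ]
top crystal_holder 0.45 [376.9 194.6] [ 545.2 -284.9    0. ]
top crystal_holder 0.39 [385.  244.6] [ 366.2 -305.     0. ]
top screwdriver_fine 0.53 [310.5 212.7] [483.9 -46.5   0. ]
top test_probe 0.59 [384.8 242. ] [ 375.3 -304.7    0. ]
side key 0.96 [313.7 260.3] [ 526.2 -141.4    0. ]
side key 0.65 [275.9 310.6] [ 372.7 -303.     0. ]
side key_knob 0.56 [299.  252.8] [ 473.8 -157.    59. ]
side key_knob 0.21 [313.8 260.1] [ 508.1 -194.3   59. ]
side key_stud 0.58 [304.8 269.1] [ 482.8 -194.4   27. ]
```

>>> {"api": "arm_command", "payload": {"motion": [{"offset":[-0.0344,-0.0405,0.0019],"spin":0},{"offset":[-0.0344,-0.0405,0.0019],"spin":0},{"offset":[-0.0344,-0.0405,0.0019],"spin":0},{"offset":[-0.0344,-0.0405,0.0019],"spin":0},{"offset":[-0.0344,-0.0405,0.0019],"spin":0}], "jaw": 0.0, "newtons": 10}}

```text
time_s: 1.38
ee_pos: [263.1, 313.8, 218.6]
ee_rot: [180.0, 0.0, 165.0]
force: [0.8, 0.0, -0.8]
gripper_width: 44.1
gripper_force: 0.0
```

>>> {"api": "arm_command", "payload": {"motion": [{"offset":[-0.0344,-0.0405,0.0019],"spin":0},{"offset":[-0.0344,-0.0405,0.0019],"spin":0},{"offset":[-0.0344,-0.0405,0.0019],"spin":0},{"offset":[-0.0344,-0.0405,0.0019],"spin":0},{"offset":[-0.0344,-0.0405,0.0019],"spin":0}]}}

```text
time_s: 2.0
ee_pos: [376.9, 73.6, 209.3]
ee_rot: [180.0, 0.1, 165.0]
force: [0.5, 0.7, 0.1]
gripper_width: 0.5
gripper_force: 0.0
```

>>> {"api": "arm_command", "payload": {"motion": [{"offset":[-0.0344,-0.0405,0.0019],"spin":0},{"offset":[-0.0344,-0.0405,0.0019],"spin":0},{"offset":[-0.0344,-0.0405,0.0019],"spin":0},{"offset":[-0.0344,-0.0405,0.0019],"spin":0},{"offset":[-0.0344,-0.0405,0.0019],"spin":0}]}}

```text
time_s: 2.62
ee_pos: [490.7, -166.7, 199.6]
ee_rot: [180.0, 0.0, 165.0]
force: [0.5, 0.4, 0.4]
gripper_width: 0.5
gripper_force: 0.0
```

>>> {"api": "arm_command", "payload": {"motion": [{"offset":[0,0,0],"spin":-0.16},{"offset":[0,0,0],"spin":-0.16},{"offset":[0,0,0],"spin":-0.16},{"offset":[0,0,0],"spin":0},{"offset":[0,0,0],"spin":0}]}}

```text
time_s: 3.25
ee_pos: [490.0, -164.9, 199.5]
ee_rot: [180.0, 0.0, -167.6]
force: [0.3, -0.7, 0.7]
gripper_width: 0.4
gripper_force: 0.0
```

```bash
python3 - <<'E'
from h import *
s=env.state(); n="wrist"
p,d=env.grab_frame(n); cv2.imwrite("pics/w1.png",p); np.save("d1.npy",d)
for t,z in(("key",0),("key_knob",59),("key_stud",27),("loupe",0),("crystal_holder",0)):
    for r in env.pinpoint(n,t)[:2]: print(t,round(r["score"],2),np.round(r["location"],1),ray(n,s,r["location"],z).round(1))
E
```

```text
key 0.84 [292.1 236.9] [ 532.8 -138.7    0. ]
key_knob 0.56 [300.1 196.5] [ 477.8 -147.    59. ]
key_stud 0.85 [243.5 188.8] [ 488.2 -196.6   27. ]
loupe 0.42 [198.4 262.7] [ 582.3 -229.4    0. ]
crystal_holder 0.74 [153.3 219. ] [ 544.6 -282.5    0. ]
crystal_holder 0.42 [ 20.2 148.2] [ 501.1 -418.9    0. ]
```

View pics/w1.png

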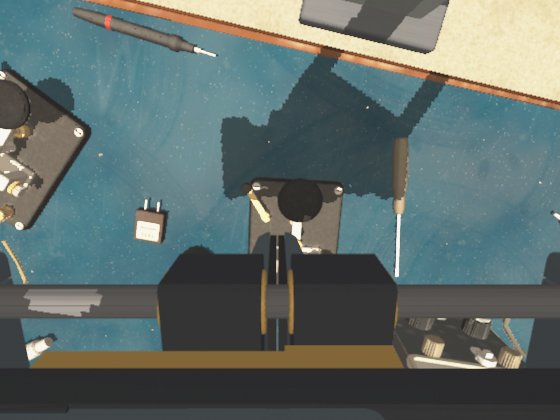

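The picture shows the knob at (300,199), the stud at about (247,188) at the end of the brass blade, and the base's front edge nearly square to the tool. The nets agree. I'll refine the positions with depth.

```bash
python3 - <<'E'
from h import *
s=env.state(); d=np.load("d1.npy"); m,Rc,e=T_cam("wrist",s)
v,u=np.mgrid[170:236,225:350]; z=d[v,u].astype(float)
P=np.stack([(u-m["cx"])/m["fx"]*z,(v-m["cy"])/m["fy"]*z,z],-1)@Rc.T+e
k=(P[...,2]>55)&(P[...,2]<64)&(v<225)&(u>272)
Q=P[k]; print("knob",k.sum(),(Q.min(0)+Q.max(0))/2,Q.max(0)-Q.min(0),u[k].min(),u[k].max(),v[k].min(),v[k].max())
k=(P[...,2]>16)&(P[...,2]<34)&(u<272)&(v<205); Q=P[k]
for a,b,c in zip(u[k],v[k],Q): print(a,b,c.round(0)) if (a%3==0 and b%2==0) else 0
k=(P[...,2]>7)&(P[...,2]<13); Q=P[k]
# front edge: first base row per column
pts=[]
for c in range(35,110):
    r=np.where(k[:,c])[0]
    if len(r): pts.append(P[r[0],c])
pts=np.array(pts); f=np.polyfit(pts[:,1],pts[:,0],1); print("yaw",np.degrees(-np.arctan(f[0])), "base z",np.median(Q[:,2]))
E
```

```text
knob 1587 [ 481.11780137 -146.61488484   58.18779493] [38.39689217 38.45475811  6.11677819] 277 322 178 221
246 182 [ 482. -196.   24.]
243 184 [ 484. -198.   28.]
246 184 [ 483. -195.   28.]
249 184 [ 483. -192.   27.]
243 186 [ 485. -197.   29.]
246 186 [ 485. -195.   29.]
249 186 [ 485. -192.   27.]
243 188 [ 487. -197.   29.]
246 188 [ 487. -194.   28.]
249 188 [ 486. -192.   27.]
243 190 [ 489. -197.   27.]
246 190 [ 488. -194.   28.]
249 190 [ 488. -191.   28.]
246 192 [ 490. -194.   29.]
249 192 [ 491. -191.   21.]
252 192 [ 491. -188.   19.]
249 194 [ 493. -191.   20.]
252 194 [ 492. -188.   22.]
249 196 [ 495. -190.   22.]
252 196 [ 495. -188.   21.]
255 196 [ 494. -185.   20.]
252 198 [ 496. -187.   21.]
255 198 [ 496. -184.   22.]
252 200 [ 499. -187.   19.]
255 200 [ 498. -184.   21.]
252 202 [ 500. -186.   21.]
255 202 [ 500. -184.   19.]
258 202 [ 499. -181.   21.]
255 204 [ 502. -183.   20.]
258 204 [ 501. -180.   21.]
yaw -5.002652622120868 base z 10.653467992048945
```

>>> {"api": "arm_command", "payload": {"motion": [{"offset":[0.0049,0.0195,0.03],"spin":0.035},{"offset":[0,0,0.04],"spin":0},{"offset":[0,0,0.035],"spin":0},{"offset":[0,0,0.0135],"spin":0},{"offset":[0,0,0],"spin":0}]}}

```text
time_s: 4.18
ee_pos: [480.9, -146.9, 80.7]
ee_rot: [180.0, -0.1, -169.5]
force: [-0.1, 0.8, 0.0]
gripper_width: 0.5
gripper_force: 0.0
```

>>> {"api": "arm_command", "payload": {"motion": [{"offset":[0,0,0.002],"spin":0},{"offset":[0,0,0.002],"spin":0},{"offset":[0,0,0.001],"spin":0},{"offset":[0,0,0],"spin":0},{"offset":[0,0,0],"spin":0}]}}

```text
time_s: 4.8
ee_pos: [481.1, -146.9, 76.1]
ee_rot: [-180.0, 0.0, -169.5]
force: [-0.1, -0.4, -1.1]
gripper_width: 0.6
gripper_force: 0.0
```

>>> {"api": "arm_command", "payload": {"motion": [{"offset":[0,0,0.001],"spin":0},{"offset":[0,0,0.001],"spin":0},{"offset":[0,0,0.0005],"spin":0},{"offset":[0,0,0],"spin":0},{"offset":[0,0,0],"spin":0}]}}

```text
time_s: 5.42
ee_pos: [481.0, -146.9, 73.4]
ee_rot: [180.0, 0.0, -169.5]
force: [0.4, 0.3, 0.0]
gripper_width: 0.5
gripper_force: 0.0
```

>>> {"api": "arm_command", "payload": {"motion": [{"offset":[0,0,0.0005],"spin":0},{"offset":[0,0,0.0005],"spin":0},{"offset":[0,0,0],"spin":0},{"offset":[0,0,0],"spin":0}]}}

```text
time_s: 5.92
ee_pos: [480.9, -147.0, 72.5]
ee_rot: [180.0, -0.0, -169.5]
force: [-0.9, -1.1, 3.4]
gripper_width: 0.4
gripper_force: 1.2
```

>>> {"api": "arm_command", "payload": {"motion": [{"offset":[0,0,0.0005],"spin":0},{"offset":[0,0,0.0005],"spin":0},{"offset":[0,0,0.0005],"spin":0},{"offset":[0,0,0],"spin":0}]}}

```text
time_s: 6.42
ee_pos: [480.6, -147.0, 70.9]
ee_rot: [180.0, -0.0, -169.5]
force: [-3.1, -1.4, 4.3]
gripper_width: 0.6
gripper_force: 2.2
```

>>> {"api": "arm_command", "payload": {"motion": [{"offset":[0,0,0.0004],"spin":0},{"offset":[0,0,0.0003],"spin":0},{"offset":[0,0,0],"spin":0}]}}

```text
time_s: 6.8
ee_pos: [480.8, -146.9, 70.4]
ee_rot: [180.0, -0.0, -169.5]
force: [-3.9, -0.6, 6.1]
gripper_width: 0.8
gripper_force: 3.1
```

>>> {"api": "arm_command", "payload": {"motion": [{"offset":[0,0,0.0003],"spin":0},{"offset":[0,0,0],"spin":0}]}}

```text
time_s: 7.05
ee_pos: [480.8, -146.9, 70.3]
ee_rot: [180.0, -0.0, -169.5]
force: [-4.6, -1.2, 7.6]
gripper_width: 0.6
gripper_force: 3.9
```

>>> {"api": "arm_command", "payload": {"motion": [{"offset":[0,0,0.0003],"spin":0},{"offset":[0,0,0],"spin":0}]}}

```text
time_s: 7.3
ee_pos: [480.8, -146.9, 70.3]
ee_rot: [180.0, -0.0, -169.5]
force: [-3.7, -0.7, 10.6]
gripper_width: 0.7
gripper_force: 4.8
```

The tool has stopped descending and the force is climbing, so the knob is on its contact. I'll hold about a second, then release.

>>> {"api": "arm_command", "payload": {"motion": [{"offset":[0,0,0],"spin":0},{"offset":[0,0,0],"spin":0},{"offset":[0,0,0],"spin":0},{"offset":[0,0,0],"spin":0},{"offset":[0,0,0],"spin":0}]}}

```text
time_s: 7.92
ee_pos: [480.8, -146.9, 70.3]
ee_rot: [180.0, -0.0, -169.5]
force: [-4.1, -0.4, 9.7]
gripper_width: 0.6
gripper_force: 4.8
```

>>> {"api": "arm_command", "payload": {"motion": [{"offset":[0,0,0],"spin":0},{"offset":[0,0,-0.001],"spin":0},{"offset":[0,0,-0.002],"spin":0},{"offset":[0,0,-0.003],"spin":0},{"offset":[0,0,-0.01],"spin":0}]}}

```text
time_s: 8.55
ee_pos: [481.0, -146.7, 85.4]
ee_rot: [180.0, -0.0, -169.5]
force: [0.1, -0.5, 0.0]
gripper_width: 0.4
gripper_force: 0.0
```

>>> {"api": "arm_command", "payload": {"motion": [{"offset":[0,0,-0.05],"spin":0},{"offset":[0,0,-0.05],"spin":0},{"offset":[0.01,-0.018,-0.01],"spin":0},{"offset":[0,0,0],"spin":0},{"offset":[0,0,0],"spin":0}]}}

```text
time_s: 9.18
ee_pos: [474.1, -165.9, 195.0]
ee_rot: [179.9, -0.0, -169.5]
force: [0.1, 0.1, 0.2]
gripper_width: 0.3
gripper_force: 0.0
```

```bash
python3 - <<'E'
from h import *
s=env.state(); n="wrist"; print(s["ee_pos"],s["ee_rot"])
p,d=env.grab_frame(n); cv2.imwrite("pics/w2.png",cv2.resize(p[140:260,200:360],None,fx=5,fy=5)[:600,:800])
for t,z in(("key",0),("key_knob",59),("key_stud",27)):
    for r in env.pinpoint(n,t)[:2]: print(t,round(r["score"],2),np.round(r["location"],1),ray(n,s,r["location"],z).round(1))
m,Rc,e=T_cam(n,s)
v,u=np.mgrid[100:250,180:370]; z=d[v,u].astype(float)
P=np.stack([(u-m["cx"])/m["fx"]*z,(v-m["cy"])/m["fy"]*z,z],-1)@Rc.T+e
for nm,c,r,a,b in(("knob",(481,-147),25,55,64),("stud",(486.5,-195),12,25,34)):
    k=(np.hypot(P[...,0]-c[0],P[...,1]-c[1])<r)&(P[...,2]>a)&(P[...,2]<b); Q=P[k]; print(nm,k.sum(),(Q.min(0)+Q.max(0))/2,Q.max(0)-Q.min(0))
E
```

```text
[ 474.12053199 -165.9486333   194.99910981] [ 1.79929244e+02 -4.57130737e-02 -1.69524343e+02]
key 0.66 [291.3 252.7] [ 533.2 -139.     0. ]
key_knob 0.61 [295.2 217.7] [ 480.1 -148.4   59. ]
key_stud 0.49 [242.8 209.4] [ 489.4 -194.7   27. ]
key_stud 0.31 [141.4  56.8] [ 374.8 -299.1   27. ]
knob 1502 [ 480.92737078 -146.58103883   58.34222177] [37.95323988 38.50243875  6.67687799]
stud 88 [ 486.62677025 -194.96599687   27.50482751] [9.75318507 9.40150394 4.73185826]
```

View pics/w2.png

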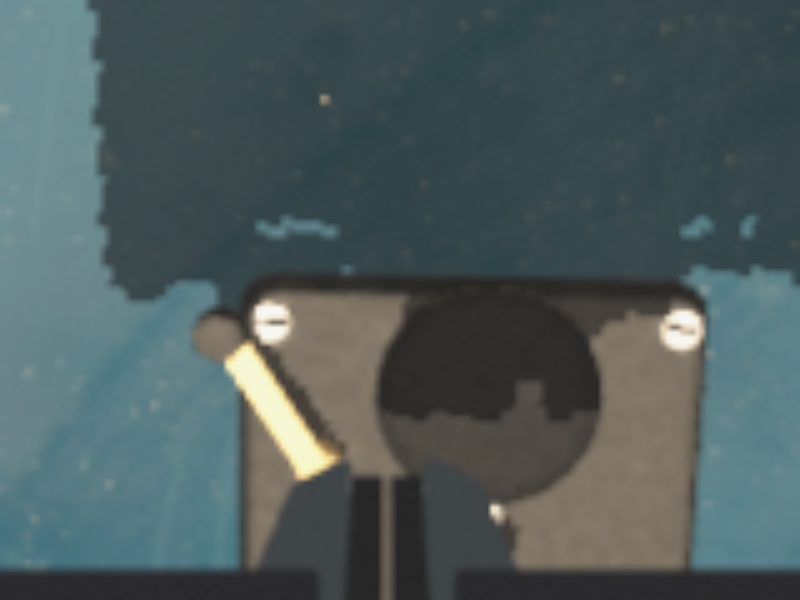

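The key hasn't moved and the knob is back up. The stud is at (215,335) in the crop, still open. Next I go down outside the stud with closed fingers.

>>> {"api": "arm_command", "payload": {"motion": [{"offset":[0.0043,-0.0572,0],"spin":0},{"offset":[0,0,0.05],"spin":0},{"offset":[0,0,0.05],"spin":0},{"offset":[0,0,0.03],"spin":0},{"offset":[0,0,0],"spin":0}]}}

```text
time_s: 10.0
ee_pos: [479.0, -222.4, 63.2]
ee_rot: [179.8, -0.3, -169.5]
force: [0.2, 1.0, 0.3]
gripper_width: 0.6
gripper_force: 0.0
```

>>> {"api": "arm_command", "payload": {"motion": [{"offset":[0,0,0.02],"spin":0},{"offset":[0,0,0.013],"spin":0},{"offset":[0,0,0],"spin":0}]}}

```text
time_s: 10.38
ee_pos: [480.6, -223.3, 32.6]
ee_rot: [180.0, -0.0, -169.5]
force: [-0.2, -0.3, -0.1]
gripper_width: 0.5
gripper_force: 0.0
```

>>> {"api": "arm_command", "payload": {"motion": [{"offset":[0,0.004,0],"spin":0},{"offset":[0,0.003,0],"spin":0},{"offset":[0,0.003,0],"spin":0},{"offset":[0,0,0],"spin":0}]}}

```text
time_s: 10.88
ee_pos: [478.8, -213.4, 32.8]
ee_rot: [-180.0, 0.0, -169.5]
force: [-0.8, 0.5, 0.5]
gripper_width: 0.8
gripper_force: 0.0
```

>>> {"api": "arm_command", "payload": {"motion": [{"offset":[0,0.002,0],"spin":0},{"offset":[0,0.002,0],"spin":0},{"offset":[0,0.002,0],"spin":0},{"offset":[0,0.002,0],"spin":0}]}}

```text
time_s: 11.38
ee_pos: [477.3, -205.8, 32.6]
ee_rot: [180.0, -0.0, -169.5]
force: [-1.0, -1.5, 1.0]
gripper_width: 0.5
gripper_force: 0.8
```

>>> {"api": "arm_command", "payload": {"motion": [{"offset":[0,0.002,0],"spin":0},{"offset":[0,0.002,0],"spin":0},{"offset":[0,0.0015,0],"spin":0},{"offset":[0,0,0],"spin":0}]}}

```text
time_s: 11.88
ee_pos: [476.4, -200.0, 32.6]
ee_rot: [180.0, 0.0, -169.5]
force: [-0.6, -0.5, -0.5]
gripper_width: 0.4
gripper_force: 0.1
```

```bash
python3 - <<'E'
from h import *
s=env.state(); print(s["ee_pos"],s["force"])
p,d=env.grab_frame("wrist"); cv2.imwrite("pics/w3.png",p)
E
```

```text
[ 476.41895147 -200.03363029   32.61046986] [-0.62815414 -0.45139448 -0.46482313]
```

View pics/w3.png

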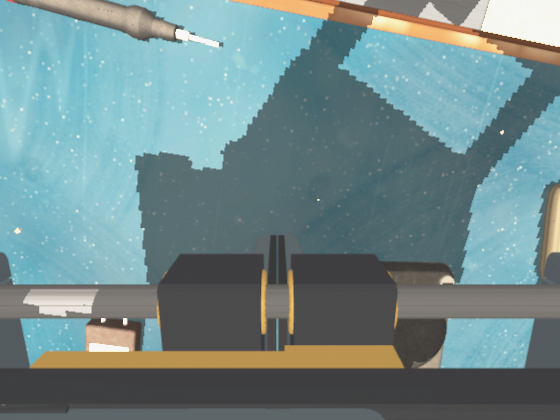

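The fingers hide the stud in this view; the knob is at (420,330) and nothing else is near. I'll continue in small steps and watch the force.

>>> {"api": "arm_command", "payload": {"motion": [{"offset":[0,0.002,0],"spin":0},{"offset":[0,0.002,0],"spin":0},{"offset":[0,0,0],"spin":0}]}}

```text
time_s: 12.3
ee_pos: [475.6, -196.2, 32.6]
ee_rot: [180.0, 0.0, -169.5]
force: [-0.2, -0.7, 0.2]
gripper_width: 0.4
gripper_force: 0.1
```

>>> {"api": "arm_command", "payload": {"motion": [{"offset":[0,0.001,0],"spin":0},{"offset":[0,0.001,0],"spin":0},{"offset":[0,0,0],"spin":0}]}}

```text
time_s: 12.68
ee_pos: [475.3, -194.4, 32.6]
ee_rot: [180.0, 0.0, -169.5]
force: [-0.8, -0.5, -0.1]
gripper_width: 0.4
gripper_force: 0.2
```

>>> {"api": "arm_command", "payload": {"motion": [{"offset":[0,0.001,0],"spin":0},{"offset":[0,0.001,0],"spin":0},{"offset":[0,0,0],"spin":0}]}}

```text
time_s: 13.05
ee_pos: [475.0, -192.7, 32.7]
ee_rot: [-180.0, 0.0, -169.5]
force: [-0.6, -2.2, 0.2]
gripper_width: 0.4
gripper_force: 1.1
```

>>> {"api": "arm_command", "payload": {"motion": [{"offset":[0,0.0005,0],"spin":0},{"offset":[0,0,0],"spin":0}]}}

```text
time_s: 13.3
ee_pos: [474.9, -192.3, 32.7]
ee_rot: [-180.0, 0.0, -169.5]
force: [-2.2, -3.2, 0.2]
gripper_width: 0.4
gripper_force: 1.7
```

>>> {"api": "arm_command", "payload": {"motion": [{"offset":[0,0.0005,0],"spin":0},{"offset":[0,0,0],"spin":0}]}}

```text
time_s: 13.55
ee_pos: [474.7, -191.6, 32.6]
ee_rot: [-180.0, -0.0, -169.5]
force: [-0.7, -3.8, 0.3]
gripper_width: 0.8
gripper_force: 1.7
```

The force is rising towards what could slide the key, so the switch is probably at its stop. I'll back off and look.

>>> {"api": "arm_command", "payload": {"motion": [{"offset":[0,-0.005,0],"spin":0},{"offset":[0,-0.02,0],"spin":0},{"offset":[0,0,-0.05],"spin":0},{"offset":[0,0,-0.05],"spin":0},{"offset":[0,0.02,-0.06],"spin":0}]}}

```text
time_s: 14.18
ee_pos: [475.9, -198.0, 193.1]
ee_rot: [180.0, -0.0, -169.6]
force: [1.1, -0.1, -0.1]
gripper_width: -0.0
gripper_force: 0.0
```

>>> {"api": "arm_command", "payload": {"motion": [{"offset":[0,0,0],"spin":0},{"offset":[0,0,0],"spin":0},{"offset":[0,0,0],"spin":0}]}}

```text
time_s: 14.55
ee_pos: [474.9, -196.8, 190.2]
ee_rot: [179.9, -0.2, -169.5]
force: [0.1, -0.0, -0.9]
gripper_width: 0.7
gripper_force: 0.0
```

```bash
python3 - <<'E'
from h import *
s=env.state(); n="wrist"; print(s["ee_pos"],s["ee_rot"])
p,d=env.grab_frame(n); cv2.imwrite("pics/w4.png",cv2.resize(p[140:260,220:380],None,fx=5,fy=5)[:600,:800])
for t,z in(("key",0),("key_knob",59),("key_stud",27),("loupe",0),("crystal_holder",0)):
    for r in env.pinpoint(n,t)[:1]: print(t,round(r["score"],2),np.round(r["location"],1),ray(n,s,r["location"],z).round(1))
m,Rc,e=T_cam(n,s)
v,u=np.mgrid[100:260,180:400]; z=d[v,u].astype(float)
P=np.stack([(u-m["cx"])/m["fx"]*z,(v-m["cy"])/m["fy"]*z,z],-1)@Rc.T+e
for nm,c,r,a,b in(("knob",(481,-147),25,55,64),("stud",(478,-177.5),10,25,34)):
    k=(np.hypot(P[...,0]-c[0],P[...,1]-c[1])<r)&(P[...,2]>a)&(P[...,2]<b); Q=P[k]; print(nm,k.sum(),(Q.min(0)+Q.max(0))/2,Q.max(0)-Q.min(0))
E
```

```text
[ 474.91622694 -196.83176973  190.24895856] [ 1.79883073e+02 -1.54368116e-01 -1.69535389e+02]
key 0.72 [423.3 222.8] [476.4 -46.    0. ]
key_knob 0.68 [334.7 223.4] [ 478.2 -146.3   59. ]
key_stud 0.54 [295.1 208.9] [ 479.4 -178.1   27. ]
crystal_holder 0.66 [179.6 245.5] [ 544.9 -283.9    0. ]
knob 1606 [ 481.12499921 -145.56030631   58.51236843] [38.46443506 38.82624462  6.97366923]
stud 90 [ 477.6902232  -176.66467948   27.41363981] [9.46184051 9.65031828 4.82419488]
```

View pics/w4.png

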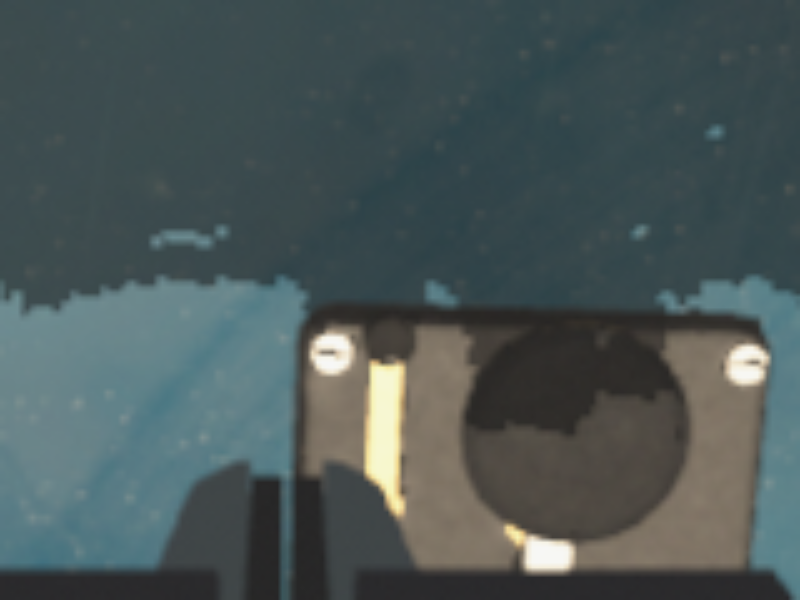

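The blade at (385,430) is now parallel to the base's side. The stud sits 30 mm beside the knob, which is the closed position, and the key has shifted only about 1 mm. I'm handing in.

```bash
python3 -c "
from workcell import env
print(env.job_done())"
```

```text
the job is handed in; nothing more can be done
None
```

I pressed the loose key's knob onto its contact for about a second, let it spring back up, closed the shorting switch fully, and handed the job in. The key shifted only about 1 mm, the arm never came near the wired key or the other things, and the hand-in gave no verdict.

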